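Lay a tall bottle in the labelling cradle

ROBOT

A 7-joint arm with a two-finger parallel gripper is mounted at the origin on the work surface. World frame = base frame: x ahead of the robot, y to its left, z up, the work surface at z = 0. Lengths are in m, angles in rad, forces in N, time in s.
With the tool pointing down it reaches from about 0.4 to 0.85 m from the base axis. Payload 4.5 kg.
Tool frame: the origin (TCP) lies at the centre of the arm's flange, where the gripper is bolted on; the fingertips stand r.tcp_to_tips ahead of it and the grasp point (between the pads) lies 147 mm ahead of it (r.tcp_to_tips is the distance from the TCP to the fingertips, in m); x points along the fingers, y is the direction in which the jaws open and shut, and the axes are right-handed (so a half turn about x gives the same grasp; the last joint's range is limited). The gripper opens to 88 mm and grips with 3 to 60 N. Pads are 18 mm wide; open, the fingers measure 123 mm over their backs; the gripper's body (75 mm by 187 mm) begins 45 mm behind the grasp point.
Start: joints at [-1.306, 0.689, -0.195, 1.565, 0.157, 0.902, -0.215], TCP at [0.143, 0.608, 0.405] pointing down, gripper open.
Joint ranges: [-3.01, 3.01], [-0.46, 2.08], [-1.47, 1.51], [0.13, 2.56], [-1, 4.14], [0.04, 2.09], [-2.66, 2.66]. Speed limits (rad/s): [2.57, 2.57, 3.14, 3.14, 3.14, 3.14, 3.14].

INTERFACE

Orientations are given as a unit quaternion [x, y, z, w].
In Python, from plant import r, eyes gives the robot as it stands.
- The arm moves only by the tool carry_out, never from a script. Its argument "targets" is text: rows parted by semicolons, each of 5 numbers parted by spaces: the opening, from 0 (shut) to 1 (fully open), then the shift along the tool's x, y, z in mm, then the turn about the tool's x in rad. A call has 1 to 20 rows; each row shifts and turns the commanded pose from where the row before left it, along the tool's axes as they then stand; what a row does not reach is not made up. A row lasts 1/12 s, in which the tool goes at most 41.7 mm and 7.16 degrees, less where a joint would pass 70% of its speed; a pose out of reach is approached as far as the arm can. A call is refused whole if a number of a shift passes 41.7 or a number of a turn 0.125, either way. A call with a gripper value outside its range is refused whole. The fingers move at their own pace and stop on an object; "force" is the grip in N (left out, the last holds). Time passes only in rows, so rows that do not move let the fingers close. It gives the time, the measured TCP pose, the force and the opening at its end, in the units of the state.
- r.get_state(): the state, without advancing time (a new reading comes with each control period).
- eyes.snapshot(name): name is "side" or "top" or "wrist"; returns (picture, depth): 420x560x3 uint8, blue, green, red; 420x560 float32, m along the optical axis (not along the pixel's ray), 0 where there is no reading.
- eyes.camera_params(name): a dict with "intrinsics" (3x3 intrinsics, pixels), "dist_coeffs" ([k1, k2, p1, p2, k3] as OpenCV has them; the pictures are not rectified), "rvec" (rotation vector, rad) and "tvec" (3), from world to camera coordinates, as OpenCV has them; the wrist camera has in their place "T_tool_cam" (4x4, takes a point from camera to tool coordinates, whose origin is the TCP and whose axes are the tool frame's). Camera axes: x right, y down, z forward; pixel columns grow to the right and rows downward; lengths in m; the calibration is good to about 2 mm. A picture is of the moment at which its call begins: read the wrist's pose just before it. camera_params takes no time and is no camera call.
- r.finish_job(): hands the job in, once; it reports no verdict.
The state is a dict: "clock": time; "q": joint angles; "qd": joint speeds; "joint_torque": joint torques, N m; "tool_pos": TCP position; "eef_rot": TCP orientation; "contact_force": force on the tool from outside, world axes, zero at the start; "moment": the same for the moment, N m; "opening": opening from 0.0 (shut) to 1.0 (fully open).
Only numpy, scipy, OpenCV 4.12 (cv2) and the standard library are available. Lean on these libraries where they do the work, as an engineer would, in place of code of your own. Each camera call takes 0.05 s, during which the arm holds its last target.

TASK

Take the tall brown bottle by its neck, stand its foot on the bench at the near end of the wooden V-shaped labelling cradle, lean it over so that it rests slantwise on the cradle's near edge, and let go. Then grip the leaning bottle again by its lower half, raise its foot and slide it onto the cradle, so that it lies level along the V, neck towards the far end, and leave it there at rest. Do not knock over or shift the short brown bottle and the jar.

Things in the scene. Friction and masses are not known exactly. Their poses are not given: they have to be found in the camera images.
- bottle_center (a point): Centre of the tall brown glass bottle to be laid down, on its axis, 125 mm above its foot; z points from foot to cap. Round, capped, 250 mm tall, 0.3 to 0.5 kg, upright at the start. Body 56 mm in diameter from the foot up to 150 mm, then a shoulder, then a straight neck 28 mm in diameter from 187 to 238 mm above the foot, cap 31 mm in diameter. Centre of mass about 100 mm above the foot.
- bottle_neck (a point): The same bottle: point on its axis half-way up the neck, 212 mm above the foot, where it can be gripped; z towards the cap. Leant about 57 degrees from upright on the cradle's near edge, its lower rim on the bench some 95 mm before that edge, the bottle stays there by itself.
- cradle_ledge (a point): Fixed plywood cradle, a V trough 200 mm long, 91 mm wide. This point: bottom of the V at its open near end, 58 mm above the bench (the bottle leans on this edge). x points level along the trough to the far end, y across, z up. The V's sides rise at 30 degrees from level, 25 mm high; the bottle's axis lies 32 mm above the bottom of the V.
- cradle_rest (a point): The same cradle: point on the bottom of the V, 60 mm in from the near edge, same axes. Lying in the V with its centre above this point (its foot 65 mm out over the near edge), the bottle is stable and the fingers that hold it near the foot have room beside it; the bench before the near end is clear.
- stubby_center (a point): Bystander: short brown bottle, 64 mm in diameter, 165 mm tall, centre half-way up, upright on the bench.
- jar_center (a point): Bystander: glass jar with steel lid, 68 mm in diameter, 90 mm tall, centre half-way up, upright on the bench.
Not all that is in view belongs to the job. What is shaped like the part that bears bottle_center but orange or yellow is not meant.

How it is judged:
On the way, in this order (a step that is already met when the one before it is completed fails the run):
1. the bottle leans on the cradle's near edge, 25 to 70 degrees from upright, in line with the V, let go and still (angle between bottle_center's own z axis and vertical between 0.436 and 1.22 rad and x of bottle_neck in the frame of cradle_ledge above 0 m and x of bottle_center in the frame of cradle_ledge below 0.06 m and y of bottle_center in the frame of cradle_ledge between -0.03 and 0.03 m and contact force between bottle and cradle above 0.1 N and contact force between bottle and the arm below 0.05 N and contact force between bottle and the fingers below 0.05 N and linear speed of bottle below 0.02 m/s), for 0.3 s.
2. the leaning bottle is gripped again, by its lower half (contact force between bottle and the fingers above 2 N and z of the grasp point in the frame of bottle_center below 0 m and distance between the grasp point and bottle_center below 0.14 m and angle between bottle_center's own z axis and vertical between 0.436 and 1.3 rad), for 0.1 s.
At the end, for the whole second after the job is handed in: The bottle lies in the V at rest and let go, level within 10 degrees and along the trough within 11 degrees, its axis within 12 mm of the trough's middle and 20 to 45 mm above the V's bottom, its centre 30 to 160 mm beyond the near edge, neck towards the far end (angle between bottle_center's own z axis and vertical between 1.396 and 1.745 rad and angle between the z axis of bottle_center and the x axis of cradle_ledge, either way round below 0.2 rad and x of bottle_center in the frame of cradle_ledge between 0.03 and 0.16 m and x of bottle_neck in the frame of cradle_ledge above 0.1 m and y of bottle_center in the frame of cradle_ledge between -0.012 and 0.012 m and z of bottle_center in the frame of cradle_ledge between 0.02 and 0.045 m and linear speed of bottle below 0.02 m/s and contact force between bottle and the fingers below 0.05 N); the robot touches nothing.
It fails at once if the short bottle or the jar is shifted by more than 30 mm or knocked over (distance of any of stubby_center, jar_center from where it was at the start of the episode above 0.03 m or angle between any of stubby_center, jar_center's own z axis and vertical above 0.5 rad).
It also fails if it takes over 53 s, if anything falls off the work surface, if the arm or the gripper's body presses on something with over 40 N, if the wrist force passes 120 N, or if a joint passes its speed limit or range.

## Working session

There is one attempt and no reset: what is moved stays moved. The work goes in short steps, Python scripts to look and compute and a tool call to move; the robot and the scene stay as the last step left them, time stands still between calls to the robot, and variables do not carry over. Pictures are saved under pics/ and viewed, and the job is handed in when it is done.

Besides the shell and the picture viewer there is one more tool, called after "Request:" by a JSON object that holds its "op" and its "data", one argument or row to a line. carry_out: Moves the arm, as the interface text tells. Its arguments: {"type":"object","properties":{"targets":{"type":"string"},"force":{"type":"number"}},"required":["targets"]}

```bash
ls; mkdir -p pics; python3 - <<'E'
from plant import r, eyes
import cv2,numpy as np
s=r.get_state();print(s);print(r.tcp_to_tips)
for n in ["side","top","wrist"]:
    p,d=eyes.snapshot(n);cv2.imwrite(f"pics/{n}0.png",p);np.save(f"pics/{n}0.npy",d)
    print(n,eyes.camera_params(n))
E
```

```text
pics
{'clock': 0.0, 'q': array([-1.30617158,  0.68996735, -0.19448558,  1.56636648,  0.15732411,
        0.90248445, -0.21510356]), 'qd': array([ 0.00104916,  0.0008236 ,  0.00145891,  0.00094339, -0.00011509,
        0.00359998,  0.00217016]), 'joint_torque': array([-1.65050124e-04, -5.27565622e+01, -1.26734074e+00, -1.53430510e+01,
       -5.27348800e-02,  6.38929603e-03,  1.70466546e-04]), 'tool_pos': array([0.14295297, 0.6080871 , 0.40391343]), 'eef_rot': array([ 0.08075278,  0.70241991, -0.08204896,  0.70239108]), 'contact_force': array([-0.01795306, -0.42255201, -1.26119802]), 'moment': array([ 0.05411167,  0.03312202, -0.00374715]), 'opening': 1.0003823810933103}
0.166
side {'intrinsics': array([[398.35806394,   0.        , 280.26104164],
       [  0.        , 398.35806394, 209.71976525],
       [  0.        ,   0.        ,   1.        ]]), 'dist_coeffs': array([-0.06231882,  0.        ,  0.        ,  0.        ,  0.        ]), 'rvec': array([ 2.31098519,  0.28958433, -0.14973609]), 'tvec': array([-0.52866331,  0.10530297,  1.02677861])}
top {'intrinsics': array([[436.59364427
[... 248 characters left out ...]
85, -2.10954623,  0.15797425]), 'tvec': array([0.10181134, 0.56005352, 0.97819676])}
wrist {'intrinsics': array([[313.38479419,   0.        , 277.23460332],
       [  0.        , 313.38479419, 215.41600179],
       [  0.        ,   0.        ,   1.        ]]), 'dist_coeffs': array([0.01664054, 0.        , 0.        , 0.        , 0.        ]), 'T_tool_cam': array([[-1.41899236e-03, -3.03613114e-01,  9.52794345e-01,
         1.96081497e-02],
       [ 9.99998988e-01, -5.29825233e-04,  1.32046232e-03,
        -1.80100245e-04],
       [ 1.03904808e-04,  9.52795254e-01,  3.03613559e-01,
        -7.88494058e-02],
       [ 0.00000000e+00,  0.00000000e+00,  0.00000000e+00,
         1.00000000e+00]])}
```

View pics/side0.png

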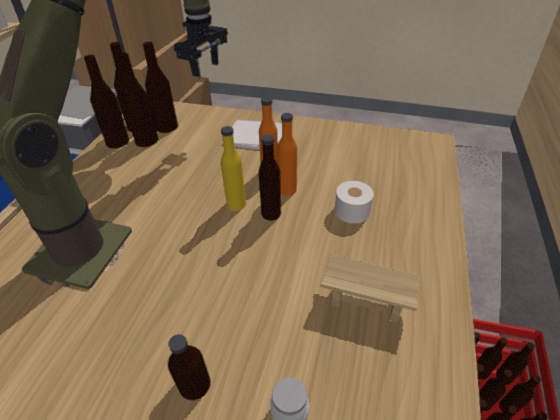

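View pics/top0.png

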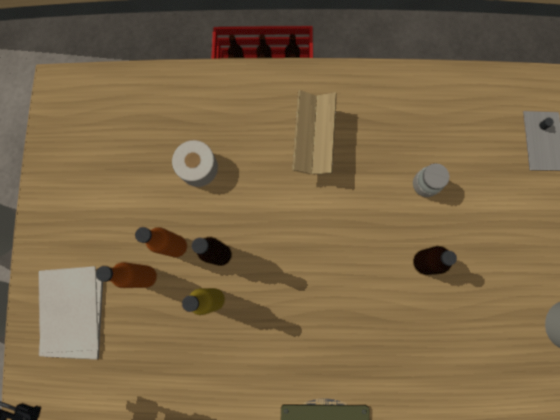

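View pics/wrist0.png

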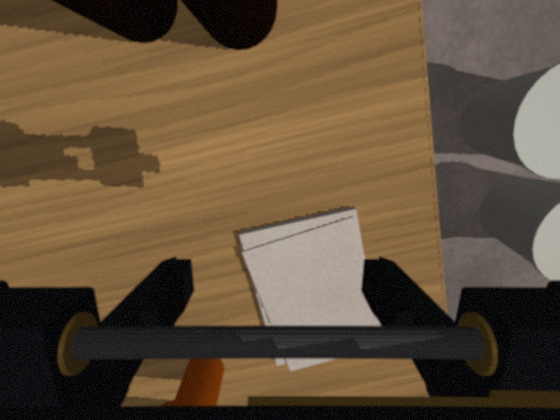

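```bash
cat > h.py <<'E'
import numpy as np,cv2
from plant import r,eyes
from scipy.spatial.transform import Rotation as R
def cam(n):
    c=eyes.camera_params(n);K=c['intrinsics'];D=c['dist_coeffs']
    if 'rvec' in c:
        Rm=cv2.Rodrigues(np.array(c['rvec'],float))[0];t=np.array(c['tvec'])
    else:
        s=r.get_state();T=np.eye(4);T[:3,:3]=R.from_quat(s['eef_rot']).as_matrix();T[:3,3]=s['tool_pos']
        W=np.linalg.inv(T@c['T_tool_cam']);Rm=W[:3,:3];t=W[:3,3]
    return K,D,Rm,t
def on_z(n,uv,z,c=None):
    K,D,Rm,t=c or cam(n)
    p=cv2.undistortPoints(np.array([[uv]],float),K,D)[0,0]
    d=Rm.T@np.array([p[0],p[1],1]);o=-Rm.T@t
    return o+d*(z-o[2])/d[2]
def cloud(n,d,c=None):
    K,D,Rm,t=c or cam(n)
    h,w=d.shape;u,v=np.meshgrid(np.arange(w),np.arange(h))
    p=cv2.undistortPoints(np.stack([u,v],-1).reshape(-1,1,2).astype(float),K,D).reshape(h,w,2)
    P=np.dstack([p,np.ones((h,w))])*d[...,None]
    return (P-t)@Rm
def proj(n,P,c=None):
    K,D,Rm,t=c or cam(n)
    return cv2.projectPoints(np.array(P,float).reshape(-1,3),cv2.Rodrigues(Rm)[0],t,K,D)[0].reshape(-1,2)
E
python3 - <<'E'
from h import *
d=np.load('pics/top0.npy');P=cloud('top',d)
p=cv2.imread('pics/top0.png')
for nm,uv in dict(bcap=(200,245),stub=(449,258),jar=(435,176),yel=(190,303),or1=(144,236),or2=(104,274)).items():
    print(nm,P[uv[1],uv[0]].round(3))
a=p[80:185,270:360];b=p[220:325,90:240]
cv2.imwrite('pics/c1.png',cv2.resize(a,None,fx=5.5,fy=5.5,interpolation=2));cv2.imwrite('pics/c2.png',cv2.resize(b,None,fx=5,fy=5,interpolation=2))
# cradle cloud
Q=P[85:180,285:345].reshape(-1,3);Q=Q[(Q[:,2]>.045)&(Q[:,2]<.1)]
print(len(Q),Q.min(0),Q.max(0))
ds=np.load('pics/side0.npy');S=cloud('side',ds)
Q2=S[250:310,310:430].reshape(-1,3);Q2=Q2[(Q2[:,2]>.045)&(Q2[:,2]<.1)];print(len(Q2),Q2.min(0),Q2.max(0))
print('side bcap',S[141,268], 'wine',S[60,95],S[50,118],S[45,150])
np.save('Q.npy',Q)
E
```

```text
bcap [0.452 0.25  0.25 ]
stub [ 0.436 -0.247  0.164]
jar [ 0.629 -0.252  0.088]
yel [0.345 0.265 0.251]
or1 [0.468 0.359 0.251]
or2 [0.394 0.433 0.251]
3158 [ 0.63869361 -0.02713424  0.05052123] [0.84332397 0.07832576 0.08781897]
3401 [ 0.63942398 -0.02741377  0.0458552 ] [0.84236883 0.07522116 0.08512154]
side bcap [0.45823353 0.24046336 0.24827166] wine [-0.16164127  0.48168132  0.29867252] [-0.1442248   0.58092259  0.29227446] [-0.03262234  0.59839295  0.30869819]
```

View pics/c1.png

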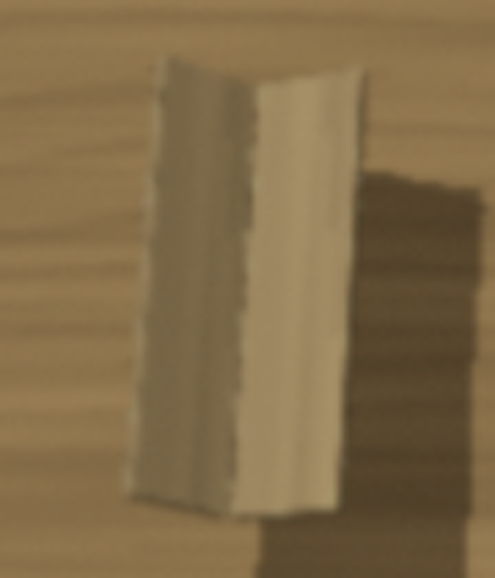

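View pics/c2.png

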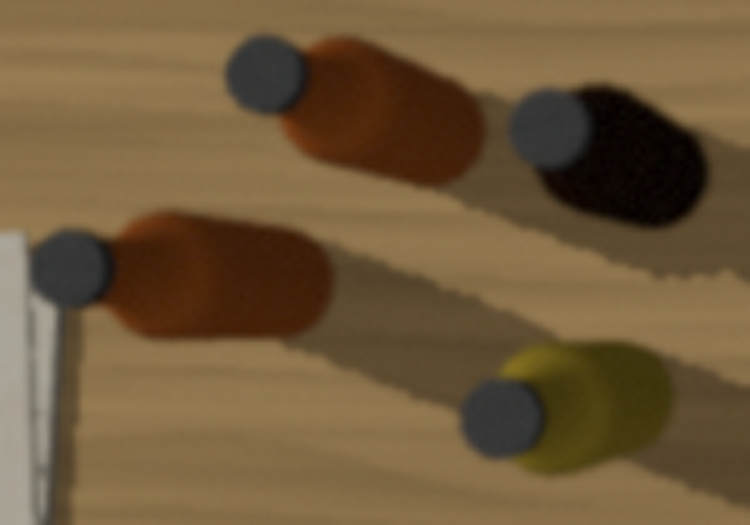

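```bash
python3 - <<'E'
from h import *
f=lambda u,v,sc,x0,y0:(x0+(u+.5)/sc-.5,y0+(v+.5)/sc-.5)
g=lambda u,v:f(u,v,5.5,270,80)
n=on_z('top',g(235,513),.058);fa=on_z('top',g(256,88),.058)
print('V',n,fa,np.linalg.norm(n-fa),np.arctan2(*(fa-n)[[1,0]]))
c=[on_z('top',g(*q),.083) for q in [(130,495),(338,510),(362,68),(160,58)]]
print(np.round(c,4)); nm=(c[0]+c[1])/2; fm=(c[2]+c[3])/2; print('mid',nm,fm,np.arctan2(*(fm-nm)[[1,0]]),np.linalg.norm(c[0]-c[1]),np.linalg.norm(fm-nm))
print('cap',on_z('top',f(550,129,5,90,220),.25))
# foot fit: project cloud z<.15 for side view and top
for cam_,fn,box in [('top','pics/top0.npy',(235,270,195,235)),('side','pics/side0.npy',(140,222,255,285))]:
    P=cloud(cam_,np.load(fn));r0,r1,c0,c1=box
    Q=P[r0:r1,c0:c1].reshape(-1,3);Q=Q[(Q[:,2]>.02)&(Q[:,2]<.14)&(abs(Q[:,0]-.45)<.06)&(abs(Q[:,1]-.245)<.06)]
    from scipy.optimize import least_squares
    s=least_squares(lambda p:np.hypot(Q[:,0]-p[0],Q[:,1]-p[1])-.028,[.45,.25],loss='soft_l1',f_scale=.002);print(cam_,len(Q),s.x)
# side cradle: V angle by planes from both clouds
Q=np.load('Q.npy')
def res(p):
    y=(Q[:,1]-p[0])*np.cos(p[1])-(Q[:,0]-.74)*np.sin(p[1])
    return Q[:,2]-p[2]-np.abs(y)*np.tan(np.pi/6)
s=least_squares(res,[.025,0,.058],loss='soft_l1',f_scale=.002);print('plane',s.x)
x=Q[:,0]+ (Q[:,1]-.025)*np.tan(s.x[1]);print(np.percentile(x,[.5,1,2,98,99,99.5]))
# stubs
S=cloud('top',np.load('pics/top0.npy'))
E
```

```text
V [0.64241364 0.03004881 0.058     ] [0.83896342 0.01972848 0.058     ] 0.19682053896866875 -0.052459268521358404
[[ 0.6435  0.0754  0.083 ]
 [ 0.6375 -0.012   0.083 ]
 [ 0.8373 -0.0252  0.083 ]
 [ 0.8416  0.0631  0.083 ]]
mid [0.64047928 0.03172192 0.083     ] [0.83943803 0.0189597  0.083     ] -0.06405727818898217 0.08761092044073257 0.19936764435809393
cap [0.45138476 0.25110536 0.25      ]
top 193 [0.45286765 0.25335985]
side 716 [0.45290304 0.25401876]
plane [ 0.02583508 -0.06990719  0.05771886]
[0.6412741  0.64190869 0.64349573 0.83724777 0.83893828 0.8401367 ]
```

```bash
cat >> h.py <<'E'
YAW=-0.065; L=np.array([.6405,.0315,.058])
CX=np.array([np.cos(YAW),np.sin(YAW),0]);CY=np.array([-np.sin(YAW),np.cos(YAW),0]);CZ=np.array([0,0,1.])
def W(x,y,z): return L*[1,1,0]+x*CX+y*CY+z*CZ   # cradle coords, z above bench
def show(goal=None,yawvec=CY):
    s=r.get_state();M=R.from_quat(s['eef_rot']).as_matrix()
    print('t %.2f tcp'%s['clock'],s['tool_pos'].round(4),'F',s['contact_force'].round(1),'M',s['moment'].round(2),'open %.3f (%.1f mm)'%(s['opening'],88*s['opening']))
    print('q',s['q'].round(2),'toolx',M[:,0].round(3),'y',M[:,1].round(3),'z',M[:,2].round(3))
    G=s['tool_pos']+.147*M[:,0]; c=G-L*[1,1,0]
    print('grasp world',G.round(4),'cradle',(np.array([c@CX,c@CY,G[2]])*1000).round(1))
    if goal is not None: print('shift tool mm',(M.T@(np.array(goal)-G)*1000).round(1))
    # turn about x taking tool y to +-CY
    v=M.T@yawvec; a=np.arctan2(v[2],v[1]); print('turn to CY',round(a,3),'to -CY',round(np.arctan2(-v[2],-v[1]),3))
E
python3 - <<'E'
from h import *
show([.4525,.252,.320])
E
```

```text
t 0.15 tcp [0.1429 0.6082 0.4041] F [ 0.6 -0.2 -0.4] M [ 0.02  0.01 -0.01] open 1.003 (88.2 mm)
q [-1.31  0.69 -0.19  1.57  0.16  0.9  -0.22] toolx [-0.    -0.001 -1.   ] y [ 0.229  0.974 -0.001] z [ 0.974 -0.229  0.   ]
grasp world [0.1429 0.608  0.2571] cradle [-534.   543.   257.1]
shift tool mm [ -62.5 -275.9  382.8]
turn to CY -0.166 to -CY 2.976
```

Request:
{"op": "carry_out", "data": {
  "targets": "1 -31 0 0 0; 1 -31 0 0 0; 1 0 -19.7 27.3 0; 1 0 -19.7 27.3 0; 1 0 -19.7 27.3 0; 1 0 -19.7 27.3 0; 1 0 -19.7 27.3 0; 1 0 -19.7 27.3 0; 1 0 -19.7 27.3 0; 1 0 -19.7 27.3 0; 1 0 -19.7 27.3 0; 1 0 -19.7 27.3 0; 1 0 -19.7 27.3 0; 1 0 -19.7 27.3 0; 1 0 -19.7 27.3 0; 1 0 -19.7 27.3 0; 1 0 0 0 -0.083; 1 0 0 0 -0.083; 1 0 0 0 0; 1 0 0 0 0",
  "force": 20
}}

```text
clock: 1.82
tool_pos: [0.4518, 0.2525, 0.4665]
eef_rot: [0.024, 0.707, -0.024, 0.706]
contact_force: [-0.4, -0.1, 0.2]
opening: 0.999
```

```bash
python3 - <<'E'
from h import *
show([.4525,.252,.216])
p,d=eyes.snapshot('wrist');cv2.imwrite('pics/w1.png',p)
print(proj('wrist',[[.4525,.252,.25],[.4525,.252,.0]]))
p2,d2=eyes.snapshot('side');cv2.imwrite('pics/s1.png',p2)
P=cloud('wrist',d)
Q=P.reshape(-1,3);Q=Q[(d.reshape(-1)>0)&(Q[:,2]>.243)&(Q[:,2]<.258)&(abs(Q[:,0]-.4525)<.03)&(abs(Q[:,1]-.252)<.03)];print(len(Q),Q.mean(0),Q.min(0),Q.max(0))
E
```

```text
t 1.82 tcp [0.4518 0.2525 0.4665] F [-0.4 -0.1  0.2] M [ 0.02 -0.09 -0.06] open 0.999 (87.9 mm)
q [-0.43  0.47 -0.26  1.8   0.15  0.89  0.74] toolx [-0.001  0.    -1.   ] y [0.067 0.998 0.   ] z [ 0.998 -0.067 -0.001]
grasp world [0.4517 0.2525 0.3195] cradle [-202.7  208.3  319.5]
shift tool mm [103.5  -0.5   0.9]
turn to CY -0.002 to -CY 3.14
[[276.07317556 239.35307331]
 [276.41687985 173.86293224]]
1602 [0.44982618 0.25384439 0.25023522] [0.43585792 0.23850628 0.24314216] [0.46636698 0.26901485 0.25235666]
```

View pics/w1.png

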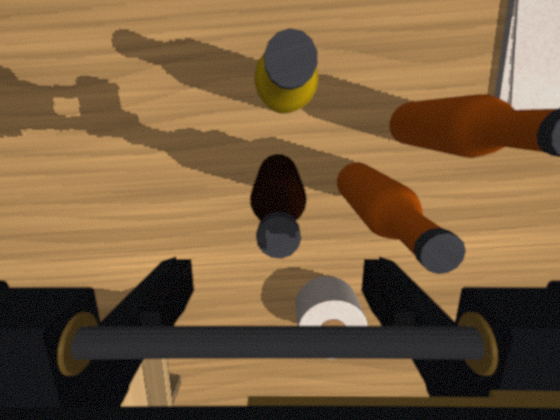

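Wrist picture: dark brown bottle with its cap at (278,237), centred between the fingers; yellow (290,58) and orange (440,250) stay clear. Descend and grip.

Request:
{"op": "carry_out", "data": {
  "targets": "1 20.7 0 0 0; 1 20.7 0 0 0; 1 20.7 0 0 0; 1 20.7 0 0 0; 1 20.7 0.5 0 0; 1 0 0 0 0; 0 0 0 0 0; 0 0 0 0 0; 0 0 0 0 0; 0 0 0 0 0; 0 0 0 0 0; 0 0 0 0 0; 0 0 0 0 0; 0 0 0 0 0",
  "force": 20
}}

```text
clock: 3.08
tool_pos: [0.452, 0.253, 0.3634]
eef_rot: [0.023, 0.707, -0.023, 0.707]
contact_force: [-0.6, 0.1, -0.6]
opening: 0.421
```

```bash
python3 - <<'E'
from h import *
show(W(-.135,0,.216+.125))
E
```

```text
t 3.08 tcp [0.452  0.253  0.3634] F [-0.6  0.1 -0.6] M [ 0.   -0.09  0.01] open 0.421 (37.1 mm)
q [-0.46  0.61 -0.22  1.93  0.22  0.62  0.69] toolx [ 0.  0. -1.] y [0.065 0.998 0.   ] z [ 0.998 -0.065  0.   ]
grasp world [0.4521 0.253  0.2164] cradle [-202.4  208.8  216.4]
shift tool mm [-124.6 -208.8   67.5]
turn to CY 0.0 to -CY -3.142
```

Fingers are still closing; wait a little more, then a small lift test.

Request:
{"op": "carry_out", "data": {
  "targets": "0 0 0 0 0; 0 0 0 0 0; 0 0 0 0 0; 0 0 0 0 0; 0 0 0 0 0; 0 0 0 0 0; 0 -5 0 0 0; 0 -10 0 0 0; 0 -15 0 0 0; 0 0 0 0 0; 0 0 0 0 0"
}}

```text
clock: 4.0
tool_pos: [0.452, 0.253, 0.3935]
eef_rot: [0.023, 0.706, -0.023, 0.707]
contact_force: [0.3, -0.5, -3.5]
opening: 0.334
```

```bash
python3 - <<'E'
from h import *
show(W(-.135,0,.216+.1))
p,d=eyes.snapshot('side');cv2.imwrite('pics/s2.png',p[80:320,180:460].repeat(2,0).repeat(2,1))
E
```

```text
t 4.00 tcp [0.452  0.253  0.3935] F [ 0.3 -0.5 -3.5] M [ 0.01 -0.03 -0.01] open 0.334 (29.4 mm)
q [-0.45  0.57 -0.24  1.9   0.2   0.7   0.7 ] toolx [ 0.001  0.001 -1.   ] y [0.065 0.998 0.001] z [ 0.998 -0.065  0.001]
grasp world [0.4521 0.2531 0.2465] cradle [-202.4  208.9  246.5]
shift tool mm [ -69.6 -208.9   67.4]
turn to CY 0.0 to -CY -3.141
```

View pics/s2.png

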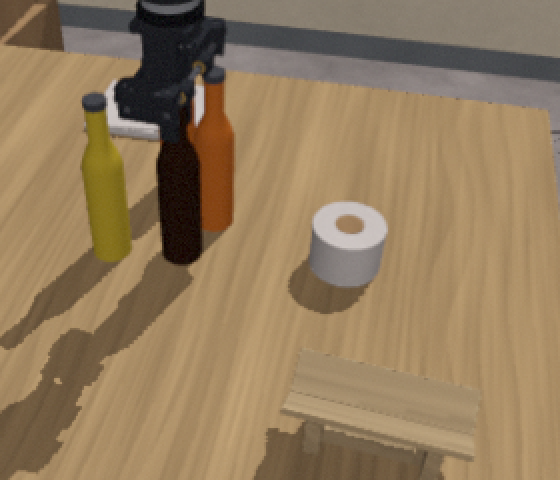

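The bottle is lifted (foot clear at crop (180,260)), force −3.5 N. Carry to 135 mm before the edge and lower.

Request:
{"op": "carry_out", "data": {
  "targets": "0 0 -12 4 0; 0 0 -20 6 0; 0 0 -22 7 0; 0 0 -22 7 0; 0 0 -22 7 0; 0 0 -22 7 0; 0 0 -22 7 0; 0 0 -22 7 0; 0 0 -20 6 0; 0 0 -15 6 0; 0 0 -9.9 3.4 0; 0 0 0 0 0; 0 0 0 0 0; 0 8 0 0 0; 0 8 0 0 0; 0 6 0 0 0; 0 4 0 0 0; 0 0 0 0 0; 0 0 0 0 0"
}}

```text
clock: 5.63
tool_pos: [0.5057, 0.0406, 0.3668]
eef_rot: [0.023, 0.707, -0.023, 0.706]
contact_force: [-0.2, -1.0, -3.4]
opening: 0.334
```

```bash
python3 - <<'E'
from h import *
show(W(-.135,0,.216))
p,d=eyes.snapshot('side');cv2.imwrite('pics/s3.png',p[120:380,180:460].repeat(2,0).repeat(2,1))
E
```

```text
t 5.63 tcp [0.5057 0.0406 0.3668] F [-0.2 -1.  -3.4] M [ 0.01 -0.02 -0.02] open 0.334 (29.4 mm)
q [-0.01  0.6  -0.25  1.96  0.25  0.62  1.08] toolx [-0.001  0.    -1.   ] y [0.064 0.998 0.   ] z [ 0.998 -0.064 -0.001]
grasp world [0.5055 0.0406 0.2198] cradle [-135.3    0.3  219.8]
shift tool mm [ 3.8 -0.3  0.3]
turn to CY 0.001 to -CY -3.141
```

View pics/s3.png

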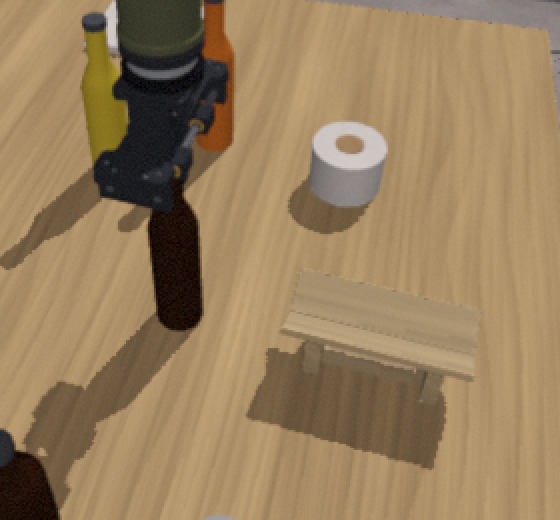

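Request:
{"op": "carry_out", "data": {
  "targets": "0 2 -0.3 0.3 0; 0 1.5 0 0 0; 0 1 0 0 0; 0 0 0 0 0; 0 0 0 0 0"
}}

```text
clock: 6.1
tool_pos: [0.5062, 0.04, 0.3633]
eef_rot: [0.023, 0.706, -0.023, 0.707]
contact_force: [0.0, 0.8, 3.1]
opening: 0.332
```

```bash
python3 - <<'E'
from h import *
show(W(-.135,0,.216))
s=216.4
P=lambda t:np.array([-28*np.cos(t)+s*np.sin(t),28*np.sin(t)+s*np.cos(t)])
for a in range(0,60,4):
    d=P(np.radians(a+4))-P(np.radians(a));print(a+4,'x-tool %.1f z-tool %.1f'%(-d[1],d[0]),P(np.radians(a+4))-[107,0])
E
```

```text
t 6.10 tcp [0.5062 0.04   0.3633] F [0.  0.8 3.1] M [ 0.01  0.14 -0.02] open 0.332 (29.2 mm)
q [-0.01  0.61 -0.25  1.96  0.25  0.61  1.08] toolx [ 0.001  0.    -1.   ] y [0.065 0.998 0.   ] z [ 0.998 -0.065  0.001]
grasp world [0.5064 0.04   0.2163] cradle [-1.343e+02 -2.000e-01  2.163e+02]
shift tool mm [ 0.3  0.2 -0.7]
turn to CY 0.0 to -CY -3.141
4 x-tool -1.4 z-tool 15.2 [-119.83649249  217.82604174]
8 x-tool -0.4 z-tool 15.2 [-104.61044688  218.1908569 ]
12 x-tool 0.7 z-tool 15.2 [-89.39604293 217.49266814]
16 x-tool 1.8 z-tool 15.1 [-74.26740369 215.73487696]
20 x-tool 2.8 z-tool 15.0 [-59.29823437 212.92604715]
24 x-tool 3.8 z-tool 14.7 [-44.56146325 209.07986304]
28 x-tool 4.9 z-tool 14.4 [-30.12888641 204.21506285]
32 x-tool 5.9 z-tool 14.1 [-16.07081791 198.35534741]
36 x-tool 6.8 z-tool 13.6 [ -2.45574725 191.52926465]
40 x-tool 7.8 z-tool 13.1 [ 10.64999433 183.77007056]
44 x-tool 8.7 z-tool 12.5 [ 23.18255696 175.11556717]
48 x-tool 9.5 z-tool 11.9 [ 35.08088326 165.60791833]
52 x-tool 10.3 z-tool 11.2 [ 46.28700577 155.29344436]
56 x-tool 11.1 z-tool 10.5 [ 56.7463294  144.22239634]
60 x-tool 11.8 z-tool 9.7 [ 66.40789738 132.44871131]
```

Request:
{"op": "carry_out", "data": {
  "targets": "0 0 0 0 0; 0 0 0 0 0; 0 -0.7 0 7.6 0; 0 -0.5 0 7.6 0; 0 0 0 7.6 0; 0 0 0 7.6 0; 0 0.3 0 7.6 0; 0 0.4 0 7.6 0; 0 0.8 0 7.6 0; 0 1 0 7.5 0; 0 1.3 0 7.5 0; 0 1.5 0 7.5 0; 0 1.8 0 7.4 0; 0 2 0 7.3 0; 0 2.3 0 7.3 0; 0 2.6 0 7.1 0; 0 0 0 0 0",
  "force": 6
}}

```text
clock: 7.52
tool_pos: [0.6122, 0.0329, 0.3495]
eef_rot: [0.023, 0.706, -0.023, 0.707]
contact_force: [2.3, -0.8, 5.1]
opening: 0.342
```

```bash
python3 - <<'E'
from h import *
show()
p,d=eyes.snapshot('side');cv2.imwrite('pics/s4.png',p[120:380,180:460].repeat(2,0).repeat(2,1))
E
```

```text
t 7.52 tcp [0.6122 0.0329 0.3495] F [ 2.3 -0.8  5.1] M [-0.06 -0.35 -0.  ] open 0.342 (30.1 mm)
q [ 0.01  0.74 -0.25  1.66  0.24  0.77  1.15] toolx [ 0.002  0.    -1.   ] y [0.065 0.998 0.   ] z [ 0.998 -0.065  0.002]
grasp world [0.6124 0.0329 0.2025] cradle [-28.1  -0.4 202.5]
turn to CY -0.0 to -CY 3.141
```

View pics/s4.png

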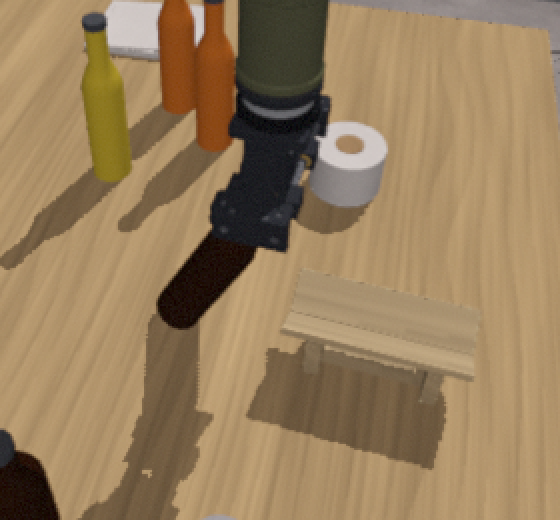

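Request:
{"op": "carry_out", "data": {
  "targets": "0 1.8 0 7 0; 0 2.8 0 7 0; 0 3.3 0 6.8 0; 0 3.5 0 6.8 0; 0 3.8 0 6.6 0; 0 4 0 6.5 0; 0 4.2 0 6.3 0; 0 4.5 0 6.2 0; 0 4.7 0 6 0; 0 4.8 0 5.9 0; 0 5 0 5.7 0; 0 5.3 0 5.5 0; 0 0 0 0 0"
}}

```text
clock: 8.65
tool_pos: [0.6883, 0.0279, 0.3014]
eef_rot: [0.023, 0.706, -0.023, 0.708]
contact_force: [3.1, -1.0, 2.6]
opening: 0.34
```

```bash
python3 - <<'E'
from h import *
show(W(.0664,0,.1324))
p,d=eyes.snapshot('side');cv2.imwrite('pics/s5.png',p[170:380,200:460].repeat(3,0).repeat(3,1)[:600,:780]);np.save('s5.npy',d)
E
```

```text
t 8.65 tcp [0.6883 0.0279 0.3014] F [ 3.1 -1.   2.6] M [ 0.01 -0.68  0.02] open 0.340 (29.9 mm)
q [ 0.01  0.9  -0.24  1.44  0.26  0.83  1.19] toolx [ 0.002  0.    -1.   ] y [0.065 0.998 0.   ] z [ 0.998 -0.065  0.002]
grasp world [0.6887 0.0279 0.1544] cradle [ 48.3  -0.4 154.4]
shift tool mm [22.1  0.4 18.1]
turn to CY -0.0 to -CY 3.141
```

View pics/s5.png

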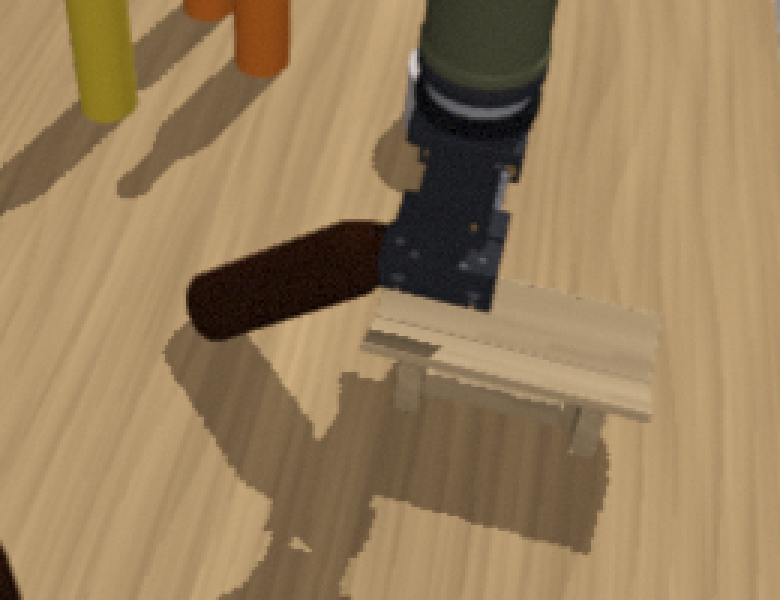

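```bash
cat >> h.py <<'E'
from scipy.optimize import least_squares
PROF=np.array([[0,28],[150,28],[187,14],[238,14],[238,15.5],[250,15.5]])
def fitbottle(n,img,d,th0,foot0,xr=(-250,120)):
    """dark pixels; returns cradle coords foot centre, tilt, yaw"""
    P=cloud(n,d);hsv=img.max(2)
    m=(hsv<45)&(d>0)
    Q=P[m];c=Q-L*[1,1,0];C=np.stack([c@CX,c@CY,Q[:,2]],1)*1000
    def ax(p):
        th,ya=p[3],p[4];return np.array([np.sin(th)*np.cos(ya),np.sin(th)*np.sin(ya),np.cos(th)])
    def res(p,C):
        v=C-p[:3];s=v@ax(p);rad=np.linalg.norm(v-np.outer(s,ax(p)),axis=1)
        return rad-28
    p=np.array([*foot0,th0,0.])
    for k in range(6):
        v=C-p[:3];s=v@ax(p);rd=np.linalg.norm(v-np.outer(s,ax(p)),axis=1)
        k2=(s>8)&(s<142)&(abs(rd-28)<(15 if k<2 else 7))
        Ck=C[k2]
        o=least_squares(lambda q:np.r_[res(q,Ck)/2,(q[:3]-p[:3])@ax(p)*.5],p,loss='soft_l1')
        p=o.x
        # axial position of the foot from extents: points near axis<32 radius
        v=C-p[:3];s=v@ax(p);rd=np.linalg.norm(v-np.outer(s,ax(p)),axis=1)
        s=s[(rd<33)&(s>-30)]
        if len(s)>20: p[:3]+=ax(p)*np.percentile(s[(s<60)],1.)
    a=ax(p)
    print(n,len(Ck),'foot',p[:3].round(1),'tilt %.1f yaw %.1f deg'%tuple(np.degrees(p[3:])),'centre',(p[:3]+125*a).round(1),'neck',(p[:3]+212*a).round(1),'rms',np.sqrt(np.mean(res(p,Ck)**2)).round(2),'lowrim z',round(p[2]-28*np.sin(p[3]),1))
    return p
E
python3 - <<'E'
from h import *
p,d=eyes.snapshot('side')
fitbottle('side',p,d,np.radians(52),(-124,0,22))
p,d=eyes.snapshot('top')
fitbottle('top',p,d,np.radians(52),(-124,0,22))
cv2.imwrite('pics/t5.png',p[60:280,220:480].repeat(3,0).repeat(3,1)[:600,:780])
E
```

```text
side 1036 foot [-127.     0.3   22.4] tilt 48.2 yaw 0.0 deg centre [-33.9   0.3 105.8] neck [ 30.9   0.4 163.8] rms 0.97 lowrim z 1.5
top 1066 foot [-126.3   -0.6   22.6] tilt 48.1 yaw 0.1 deg centre [-33.2  -0.5 106. ] neck [ 31.6  -0.4 164. ] rms 1.3 lowrim z 1.7
```

View pics/t5.png

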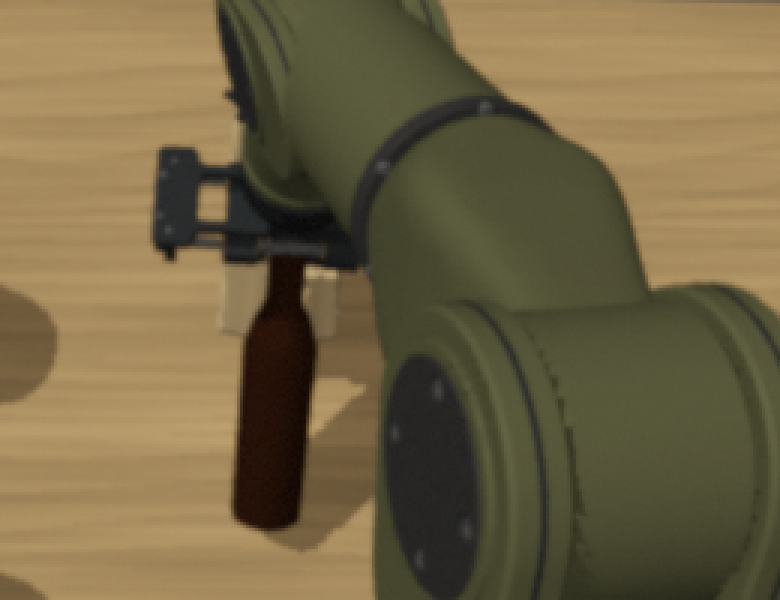

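Request:
{"op": "carry_out", "data": {
  "targets": "0 4 0 3.5 0; 0 4 0 3.5 0; 0 4 0 3 0; 0 4 0 3 0; 0 4 0 3 0; 0 4 0 3 0; 0 0 0 0 0",
  "force": 5
}}

```text
clock: 9.38
tool_pos: [0.7055, 0.0268, 0.2765]
eef_rot: [0.023, 0.708, -0.023, 0.706]
contact_force: [2.0, 0.2, 1.1]
opening: 0.343
```

```bash
python3 - <<'E'
from h import *
show(W(.0664,0,.1324))
p,d=eyes.snapshot('side')
fitbottle('side',p,d,np.radians(55),(-124,0,22))
E
```

```text
t 9.38 tcp [0.7055 0.0268 0.2765] F [2.  0.2 1.1] M [-0.   -0.28 -0.  ] open 0.343 (30.2 mm)
q [ 0.01  0.95 -0.24  1.39  0.26  0.84  1.2 ] toolx [-0.002 -0.    -1.   ] y [ 0.065  0.998 -0.   ] z [ 0.998 -0.065 -0.002]
grasp world [0.7052 0.0268 0.1295] cradle [ 64.8  -0.5 129.5]
shift tool mm [-2.9  0.5  1.6]
turn to CY 0.0 to -CY -3.141
side 1091 foot [-129.9    0.3   24.7] tilt 56.4 yaw -0.1 deg centre [-25.8   0.2  93.9] neck [4.67e+01 1.00e-01 1.42e+02] rms 1.06 lowrim z 1.4
```

Request:
{"op": "carry_out", "data": {
  "targets": "0 4 0 2.5 0; 0 4 0 2.5 0; 0 4 0 2 0; 0 4 0 2 0; 0 0 0 0 0; 0 0 0 0 0",
  "force": 5
}}

```text
clock: 9.93
tool_pos: [0.7144, 0.0263, 0.2616]
eef_rot: [0.023, 0.707, -0.023, 0.706]
contact_force: [1.9, 0.1, -0.3]
opening: 0.341
```

```bash
python3 - <<'E'
from h import *
show(W(.0664,0,.1324))
p,d=eyes.snapshot('side')
q=fitbottle('side',p,d,np.radians(58),(-124,0,22));print('axis at edge',q[2]-q[0]/np.tan(q[3]))
cv2.imwrite('pics/s6.png',p[170:380,200:460].repeat(3,0).repeat(3,1)[:600,:780])
E
```

```text
t 9.93 tcp [0.7144 0.0263 0.2616] F [ 1.9  0.1 -0.3] M [-0.01 -0.16  0.02] open 0.341 (30.0 mm)
q [ 0.01  0.98 -0.23  1.36  0.26  0.83  1.2 ] toolx [-0.001 -0.    -1.   ] y [ 0.065  0.998 -0.   ] z [ 0.998 -0.065 -0.001]
grasp world [0.7142 0.0263 0.1146] cradle [ 73.9  -0.4 114.6]
shift tool mm [-17.8   0.4  -7.5]
turn to CY 0.0 to -CY -3.141
side 1107 foot [-1.312e+02  1.000e-01  2.540e+01] tilt 61.0 yaw 0.1 deg centre [-21.8   0.4  86. ] neck [ 54.2   0.6 128.2] rms 1.17 lowrim z 1.0
axis at edge 98.1526856474402
```

View pics/s6.png

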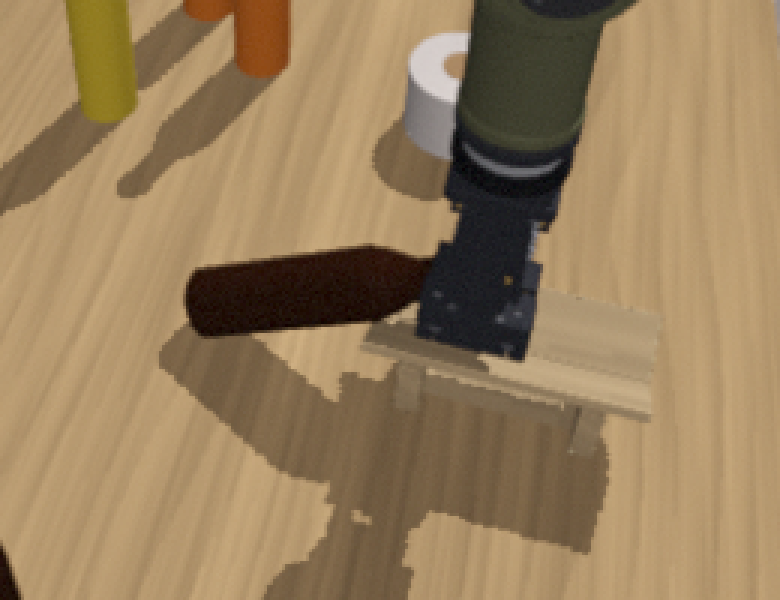

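Request:
{"op": "carry_out", "data": {
  "targets": "0 3 0 1.5 0; 0 3 0 1 0; 0 0 0 0 0; 0 0 0 0 0",
  "force": 5
}}

```text
clock: 10.32
tool_pos: [0.7171, 0.0263, 0.256]
eef_rot: [0.023, 0.707, -0.023, 0.707]
contact_force: [1.7, -0.2, 0.5]
opening: 0.339
```

```bash
python3 - <<'E'
from h import *
show(W(.0664,0,.1324))
p,d=eyes.snapshot('side')
q=fitbottle('side',p,d,np.radians(58),(-124,0,22));print('axis at edge',q[2]-q[0]/np.tan(q[3]))
E
```

```text
t 10.32 tcp [0.7171 0.0263 0.256 ] F [ 1.7 -0.2  0.5] M [ 0.03 -0.19 -0.05] open 0.339 (29.8 mm)
q [ 0.01  0.99 -0.23  1.35  0.27  0.83  1.2 ] toolx [-0.  0. -1.] y [0.065 0.998 0.   ] z [ 0.998 -0.065 -0.   ]
grasp world [0.717  0.0263 0.109 ] cradle [ 76.7  -0.2 109. ]
shift tool mm [-23.4   0.2 -10.3]
turn to CY 0.0 to -CY -3.141
side 1127 foot [-130.4    0.3   26.3] tilt 62.6 yaw 0.1 deg centre [-19.4   0.5  83.8] neck [ 57.8   0.6 123.9] rms 1.13 lowrim z 1.4
axis at edge 93.89229377933498
```

Bottle now reaches the edge (tilt 62.6°). Release.

Request:
{"op": "carry_out", "data": {
  "targets": "0.37 0 0 0 0; 0.4 0 0 0 0; 0.44 0 0 0 0; 0.5 0 0 0 0; 0.58 0 0 0 0; 0.6 0 0 0 0; 0.6 0 0 0 0; 0.6 0 0 0 0; 0.6 0 0 0 0"
}}

```text
clock: 11.12
tool_pos: [0.7171, 0.0262, 0.2562]
eef_rot: [0.023, 0.707, -0.023, 0.707]
contact_force: [0.2, 0.2, -0.5]
opening: 0.598
```

```bash
python3 - <<'E'
from h import *
show(W(.0664,0,.1324))
p,d=eyes.snapshot('side')
q=fitbottle('side',p,d,np.radians(58),(-124,0,22));print('axis at edge',q[2]-q[0]/np.tan(q[3]))
E
```

```text
t 11.12 tcp [0.7171 0.0262 0.2562] F [ 0.2  0.2 -0.5] M [ 0.01  0.01 -0.04] open 0.598 (52.6 mm)
q [ 0.01  0.99 -0.23  1.35  0.27  0.83  1.2 ] toolx [-0.  0. -1.] y [0.065 0.998 0.   ] z [ 0.998 -0.065 -0.   ]
grasp world [0.7171 0.0262 0.1092] cradle [ 76.8  -0.3 109.2]
shift tool mm [-23.2   0.3 -10.4]
turn to CY 0.0 to -CY -3.141
side 1120 foot [-131.5    2.5   25.8] tilt 63.1 yaw -0.1 deg centre [-20.    2.3  82.3] neck [ 57.6   2.2 121.6] rms 1.17 lowrim z 0.8
axis at edge 92.41980896846246
```

Request:
{"op": "carry_out", "data": {
  "targets": "0.6 -10 0 0 0; 0.6 -25 0 0 0; 0.6 -30 0 0 0; 0.6 -30 0 0 0; 1 -30 0 0 0; 1 0 0 -20 0; 1 0 0 -25 0; 1 0 0 -25 0; 1 0 0 -25 0; 1 0 0 -25 0; 1 0 0 -20 0; 1 0 0 0 0; 1 0 0 0 0"
}}

```text
clock: 12.25
tool_pos: [0.5773, 0.0353, 0.3823]
eef_rot: [0.023, 0.706, -0.023, 0.707]
contact_force: [0.6, -0.3, -0.1]
opening: 0.999
```

```bash
python3 - <<'E'
from h import *
show()
p,d=eyes.snapshot('side')
q=fitbottle('side',p,d,np.radians(60),(-124,0,22));print('axis at edge',q[2]-q[0]/np.tan(q[3]))
cv2.imwrite('pics/s7.png',p[170:380,200:460].repeat(3,0).repeat(3,1)[:600,:780])
p,d=eyes.snapshot('top')
q=fitbottle('top',p,d,np.radians(60),(-124,0,22));print('axis at edge',q[2]-q[0]/np.tan(q[3]))
p,d=eyes.snapshot('wrist');cv2.imwrite('pics/w7.png',p)
q=fitbottle('wrist',p,d,np.radians(60),(-124,0,22));print('axis at edge',q[2]-q[0]/np.tan(q[3]))
E
```

```text
t 12.25 tcp [0.5773 0.0353 0.3823] F [ 0.6 -0.3 -0.1] M [-0.01 -0.05 -0.02] open 0.999 (87.9 mm)
q [ 0.02  0.66 -0.27  1.73  0.23  0.78  1.14] toolx [ 0.001 -0.    -1.   ] y [0.064 0.998 0.   ] z [ 0.998 -0.064  0.001]
grasp world [0.5775 0.0353 0.2353] cradle [-63.1  -0.3 235.3]
turn to CY 0.001 to -CY -3.141
side 1163 foot [-131.1    2.6   26.1] tilt 63.2 yaw -0.2 deg centre [-19.5   2.3  82.5] neck [ 58.1   2.1 121.7] rms 1.09 lowrim z 1.1
axis at edge 92.3283723805281
top 897 foot [-130.8    1.5   25.4] tilt 63.0 yaw 0.1 deg centre [-19.4   1.8  82.1] neck [ 58.2   2.  121.5] rms 1.52 lowrim z 0.5
axis at edge 91.96302656817309
wrist 6876 foot [-133.     2.5   25.4] tilt 63.1 yaw -0.2 deg centre [-21.5   2.1  82. ] neck [ 56.    1.8 121.4] rms 0.58 lowrim z 0.4
axis at edge 92.92321689307573
```

View pics/s7.png

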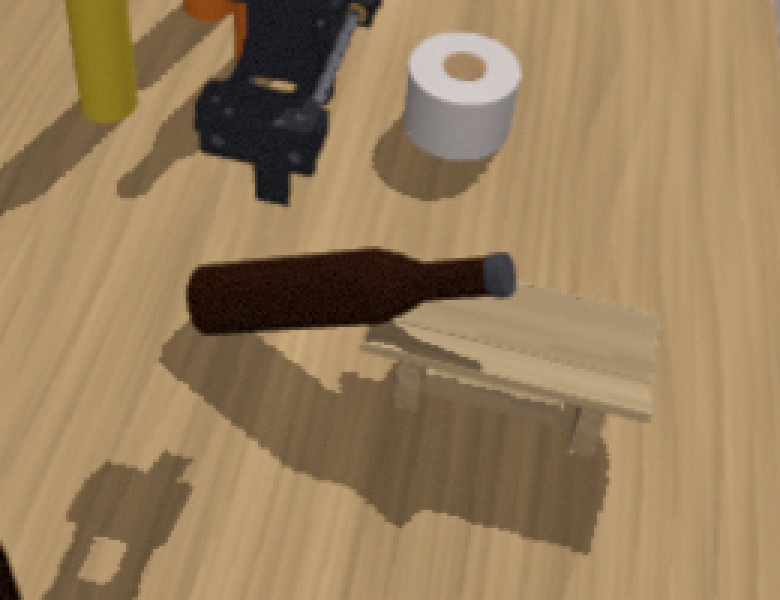

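View pics/w7.png

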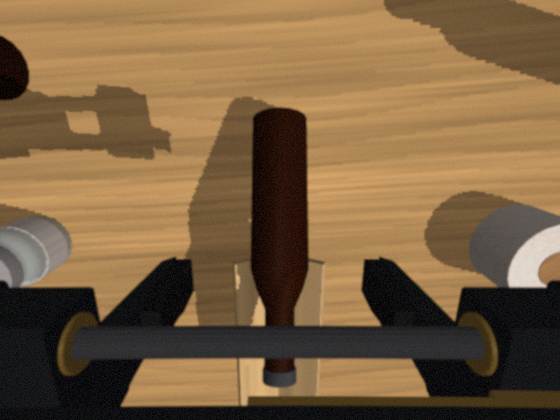

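Request:
{"op": "carry_out", "data": {
  "targets": "1 0 1.2 -16 0; 1 0 1.3 -17 0; 1 20 0 0 0; 1 30 0 0 0; 1 30 0 0 0; 1 30 0 0 0; 1 25 0 0 0; 1 20 0 0 0; 1 14 0 0 0; 1 0 0 0 0; 1 0 0 0 0"
}}

```text
clock: 13.32
tool_pos: [0.5453, 0.04, 0.2115]
eef_rot: [0.023, 0.707, -0.023, 0.707]
contact_force: [-0.3, -1.1, 0.1]
opening: 1.0
```

```bash
python3 - <<'E'
from h import *
show(W(-.0963,.002,.056))
p,d=eyes.snapshot('side')
cv2.imwrite('pics/s8.png',p[170:380,200:460].repeat(3,0).repeat(3,1)[:600,:780])
E
```

```text
t 13.32 tcp [0.5453 0.04   0.2115] F [-0.3 -1.1  0.1] M [ 0.05 -0.05 -0.04] open 1.000 (88.0 mm)
q [-0.07  0.89 -0.14  1.93  0.34  0.34  1.02] toolx [-0.001 -0.    -1.   ] y [ 0.065  0.998 -0.   ] z [ 0.998 -0.065 -0.001]
grasp world [0.5452 0.0399 0.0645] cradle [-95.6   2.2  64.5]
shift tool mm [ 8.5 -0.2 -0.7]
turn to CY 0.0 to -CY -3.141
```

View pics/s8.png

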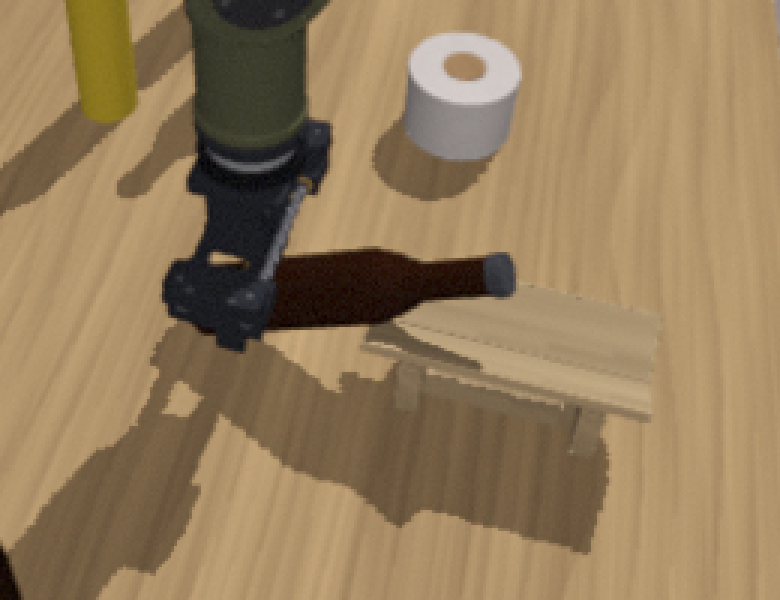

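Request:
{"op": "carry_out", "data": {
  "targets": "1 4 0 0 0; 1 4 -0.2 -0.7 0; 1 0 0 0 0; 0 0 0 0 0; 0 0 0 0 0; 0 0 0 0 0; 0 0 0 0 0; 0 0 0 0 0; 0 0 0 0 0; 0 0 0 0 0; 0 0 0 0 0; 0 0 0 0 0; 0 0 0 0 0; 0 0 0 0 0",
  "force": 14
}}

```text
clock: 14.53
tool_pos: [0.544, 0.0398, 0.2043]
eef_rot: [0.023, 0.707, -0.023, 0.707]
contact_force: [0.9, -0.2, 0.5]
opening: 0.634
```

```bash
python3 - <<'E'
from h import *
show()
p,d=eyes.snapshot('side')
q=fitbottle('side',p,d,np.radians(60),(-124,0,22));print('axis at edge',q[2]-q[0]/np.tan(q[3]))
E
```

```text
t 14.53 tcp [0.544  0.0398 0.2043] F [ 0.9 -0.2  0.5] M [ 0.16  0.05 -0.09] open 0.634 (55.8 mm)
q [-0.08  0.91 -0.14  1.94  0.34  0.32  1.02] toolx [ 0.  0. -1.] y [0.065 0.998 0.   ] z [ 0.998 -0.065  0.   ]
grasp world [0.544  0.0398 0.0573] cradle [-96.8   2.1  57.3]
turn to CY 0.0 to -CY -3.141
side 1037 foot [-79.7   0.5  59.3] tilt 70.3 yaw 2.7 deg centre [ 37.8   6.1 101.6] neck [119.6  10.  131. ] rms 2.77 lowrim z 33.0
axis at edge 87.96613434738575
```

Request:
{"op": "carry_out", "data": {
  "targets": "0 1 0 0 0; 0 -3 0 0 0; 0 -3 0 0 0; 0 -3 0 0 0; 0 -3 0 0 0; 0 -3 0 0 0; 0 -3 0 0 0; 0 -3 0 0 0; 0 -3 0 0 0; 0 0 0 0 0"
}}

```text
clock: 15.42
tool_pos: [0.5441, 0.0397, 0.2278]
eef_rot: [0.023, 0.706, -0.023, 0.707]
contact_force: [-0.9, 0.2, -2.4]
opening: 0.632
```

```bash
cat >> h.py <<'E'
def fit2(n,img,d,th0,foot0,gx):
    # as fitbottle but only use points ahead of gripper: x>gx (cradle mm); foot position along axis from cap end
    P=cloud(n,d);m=(img.max(2)<60)&(d>0)
    c=P[m]-L*[1,1,0];C=np.stack([c@CX,c@CY,P[m][:,2]],1)*1000
    C=C[(C[:,0]>gx)&(C[:,0]<230)&(abs(C[:,1])<50)&(C[:,2]>62)]
    ax=lambda p:np.array([np.sin(p[3])*np.cos(p[4]),np.sin(p[3])*np.sin(p[4]),np.cos(p[3])])
    def res(p,C):
        v=C-p[:3];s=v@ax(p);rad=np.linalg.norm(v-np.outer(s,ax(p)),axis=1)
        return rad-np.interp(s,PROF[:,0],PROF[:,1])
    p=np.array([*foot0,th0,0.])
    for k in range(8):
        Ck=C[abs(res(p,C))<(20 if k<3 else 6)]
        p=least_squares(lambda q:res(q,Ck)/2,p,loss='soft_l1').x
    a=ax(p);print(n,len(Ck),'foot',p[:3].round(1),'tilt %.1f yaw %.1f'%tuple(np.degrees(p[3:])),'centre',(p[:3]+125*a).round(1),'neck',(p[:3]+212*a).round(1),'rms',np.sqrt(np.mean(res(p,Ck)**2)).round(2))
    return p
E
python3 - <<'E'
from h import *
show()
p,d=eyes.snapshot('side');cv2.imwrite('pics/s9.png',p[170:380,200:460].repeat(3,0).repeat(3,1)[:600,:780])
fit2('side',p,d,np.radians(75),(-130,2,55),-50)
E
```

```text
t 15.42 tcp [0.5441 0.0397 0.2278] F [-0.9  0.2 -2.4] M [0.08 0.28 0.02] open 0.632 (55.6 mm)
q [-0.07  0.86 -0.16  1.93  0.33  0.37  1.03] toolx [ 0.001  0.    -1.   ] y [0.065 0.998 0.   ] z [ 0.998 -0.065  0.001]
grasp world [0.5442 0.0398 0.0808] cradle [-96.6   2.   80.8]
turn to CY 0.0 to -CY -3.141
side 1279 foot [-135.4    3.3   57.1] tilt 76.1 yaw -0.6 centre [-14.1   2.   87.2] neck [ 70.4   1.1 108.2] rms 1.28
```

View pics/s9.png

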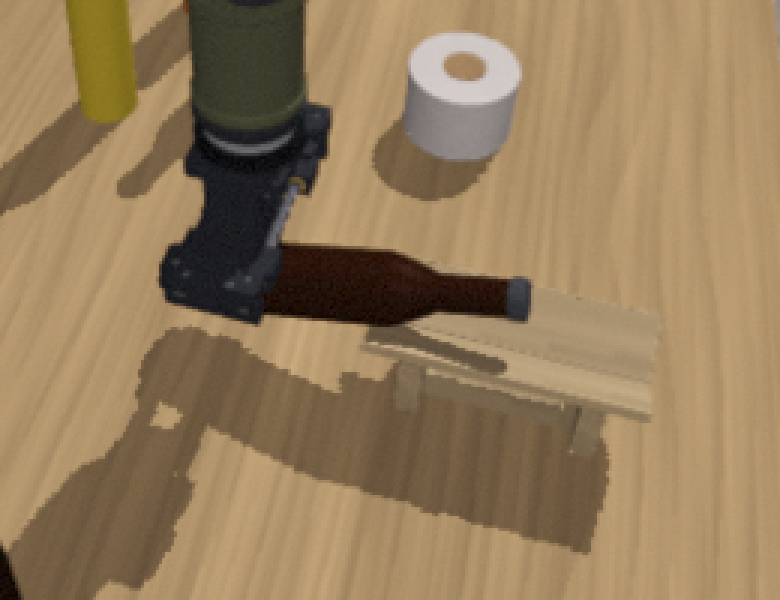

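Request:
{"op": "carry_out", "data": {
  "targets": "0 -3 0 1 0; 0 -3 0 2 0; 0 -3 0 3 0; 0 -3 0 3 0; 0 -3 0 4 0; 0 -3 0 4 0; 0 -2 0 4 0; 0 -1 0 4 0; 0 0 0 0 0; 0 0 0 0 0"
}}

```text
clock: 16.3
tool_pos: [0.5697, 0.038, 0.2483]
eef_rot: [0.023, 0.706, -0.023, 0.707]
contact_force: [0.1, -0.2, -2.1]
opening: 0.628
```

```bash
python3 - <<'E'
from h import *
show()
p,d=eyes.snapshot('side')
fit2('side',p,d,np.radians(87),(-110,2,85),-30)
E
```

```text
t 16.30 tcp [0.5697 0.038  0.2483] F [ 0.1 -0.2 -2.1] M [ 0.03 -0.16 -0.  ] open 0.628 (55.3 mm)
q [-0.04  0.85 -0.19  1.85  0.32  0.47  1.06] toolx [ 0.002  0.    -1.   ] y [0.065 0.998 0.001] z [ 0.998 -0.065  0.002]
grasp world [0.57   0.0381 0.1013] cradle [-70.8   2.  101.3]
turn to CY -0.0 to -CY 3.141
side 1414 foot [-111.4    3.7   86.4] tilt 87.9 yaw -0.9 centre [13.5  1.9 90.9] neck [100.4   0.6  94.1] rms 1.28
```

Request:
{"op": "carry_out", "data": {
  "targets": "0 -1 0 3 0; 0 -1 0 4 0; 0 -1 0 5 0; 0 0 0 5 0; 0 0 0 5 0; 0 0 0 5 0; 0 0 0 5 0; 0 0 0 5 0; 0 0 0 4 0; 0 0 0 2 0; 0 0 0 0 0; 0 0 0 0 0"
}}

```text
clock: 17.35
tool_pos: [0.6123, 0.0352, 0.2513]
eef_rot: [0.023, 0.706, -0.023, 0.707]
contact_force: [1.8, 0.7, -2.0]
opening: 0.623
```

```bash
python3 - <<'E'
from h import *
show()
p,d=eyes.snapshot('side');cv2.imwrite('pics/s10.png',p[170:380,200:460].repeat(3,0).repeat(3,1)[:600,:780])
fit2('side',p,d,np.radians(90),(-70,2,90),0)
E
```

```text
t 17.35 tcp [0.6123 0.0352 0.2513] F [ 1.8  0.7 -2. ] M [-0.01 -0.02  0.02] open 0.623 (54.9 mm)
q [-0.01  0.88 -0.21  1.71  0.3   0.58  1.1 ] toolx [ 0.002  0.    -1.   ] y [0.065 0.998 0.   ] z [ 0.998 -0.065  0.002]
grasp world [0.6125 0.0352 0.1043] cradle [-28.1   1.9 104.3]
turn to CY -0.0 to -CY 3.142
side 1583 foot [-69.1   3.1  90.6] tilt 90.0 yaw -0.8 centre [55.9  1.4 90.5] neck [142.9   0.2  90.5] rms 1.29
```

View pics/s10.png

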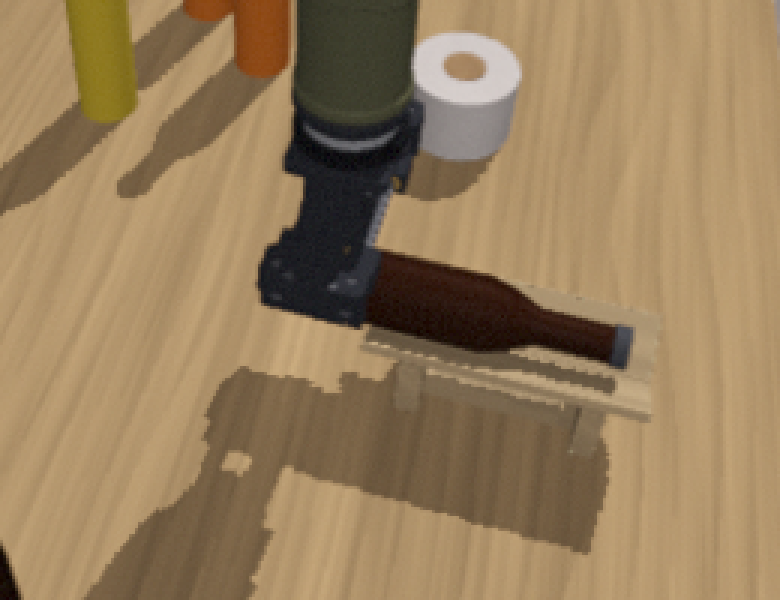

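Level, centre 56 mm in. Release and lift away.

Request:
{"op": "carry_out", "data": {
  "targets": "0.65 0 0 0 0; 0.68 0 0 0 0; 0.72 0 0 0 0; 0.8 0 0 0 0; 0.9 0 0 0 0; 1 0 0 0 0; 1 0 0 0 0; 1 0 0 0 0; 1 -10 0 0 0; 1 -20 0 0 0; 1 -30 0 0 0; 1 -30 0 0 0; 1 -30 0 0 0; 1 0 0 -30 0; 1 0 0 -30 0; 1 0 0 0 0; 1 0 0 0 0"
}}

```text
clock: 18.82
tool_pos: [0.5505, 0.0393, 0.3721]
eef_rot: [0.022, 0.707, -0.023, 0.706]
contact_force: [0.1, 0.1, -0.2]
opening: 1.003
```

```bash
python3 - <<'E'
from h import *
show()
p,d=eyes.snapshot('side');cv2.imwrite('pics/s11.png',p)
fit2('side',p,d,np.radians(90),(-70,2,90),-75)
p,d=eyes.snapshot('top')
fit2('top',p,d,np.radians(90),(-70,2,90),-75)
P=cloud('top',d)
for uv in [(449,258),(435,176)]:print(P[uv[1],uv[0]].round(3))
p,d=eyes.snapshot('side')
fit2('side',p,d,np.radians(90),(-70,2,90),-75)
E
```

```text
t 18.82 tcp [0.5505 0.0393 0.3721] F [ 0.1  0.1 -0.2] M [-0.04 -0.05 -0.  ] open 1.003 (88.3 mm)
q [ 0.01  0.64 -0.27  1.82  0.25  0.71  1.11] toolx [-0.001 -0.    -1.   ] y [ 0.064  0.998 -0.001] z [ 0.998 -0.064 -0.001]
grasp world [0.5504 0.0392 0.2251] cradle [-90.4   1.8 225.1]
turn to CY 0.001 to -CY -3.14
side 2367 foot [-69.    3.   90.6] tilt 90.0 yaw -0.7 centre [56.   1.5 90.5] neck [143.    0.5  90.4] rms 1.26
top 179 foot [-70.5   0.   89.1] tilt 89.6 yaw -0.1 centre [54.5 -0.1 89.9] neck [141.5  -0.2  90.4] rms 1.47
[ 0.398 -0.019  0.792]
[ 0.628 -0.25   0.094]
side 2362 foot [-69.2   2.9  90.6] tilt 90.0 yaw -0.7 centre [55.8  1.4 90.6] neck [142.8   0.4  90.6] rms 1.25
```

View pics/s11.png

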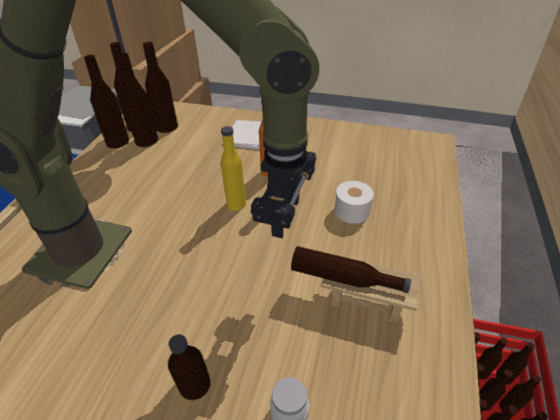

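The bottle lies level in the V from (297,258) to (408,285). The short bottle (188,368) and the jar (290,400) stand where they were, and the gripper is clear.

```bash
python3 -c "
from plant import r
print(r.finish_job())"
```

```text
the job is handed in; nothing more can be done
None
```

The tall brown bottle is lying level in the cradle's V, neck towards the far end and let go. I handed the job in at about 19 s of the 53 s allowed; no verdict is reported back.

- **Lean:** I took the bottle by its neck and stood it 135 mm before the near edge. I tilted it about its lower rim with a light grip and let go. Side, top and wrist cameras all put it leaning at 63° and staying there by itself. During the tilt it lagged a few degrees behind the fingers, because the neck slid up between the pads. By my geometry, the gripper body probably touched the cap lightly, with only a few newtons on the tool.
- **Laying down:** I gripped it again about 40 mm above the foot, raised the foot and slid the bottle into the V.
- **Last checks, bottle:** Two side pictures agreed on a tilt of 90.0°, 0.7° off the trough's direction, with the centre 56 mm beyond the near edge and 32.5 mm above the V's bottom. The bottle did not move between the two pictures. The side view put the axis 1.5 mm off the trough's middle and the top view 0.1 mm, which is within the calibration error.
- **Last checks, gripper and bystanders:** The gripper was open, well clear, and read no outside force. The short bottle looks unmoved in the side picture; the arm hid it from the top camera, so I have no final measurement of it. The jar measured within about 2 mm of where it started, apart from a 6 mm difference in the height reading.

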